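Clear the kitting tray and lay out its rows

ROBOT

A 7-joint arm with a two-finger parallel gripper is mounted at the origin on the work surface. World frame = base frame: x ahead of the robot, y to its left, z up, the work surface at z = 0. Lengths are in m, angles in rad, forces in N, time in s.
With the tool pointing down it reaches from about 0.4 to 0.925 m from the base axis. Payload 5.6 kg.
Tool frame: the origin (TCP) lies between the finger pads; the fingertips stand 22 mm ahead of it and the grasp point (between the pads) lies 3 mm ahead of it; z points along the fingers, y is the direction in which the jaws open and shut (so a half turn about z gives the same grasp; the last joint's range is limited). The gripper opens to 85 mm and grips with 20 to 120 N. Pads are 22 mm wide; open, the fingers measure 114 mm over their backs; the gripper's body (76 mm by 85 mm) begins 54 mm behind the grasp point. The pads swing forward as they close: fully open they stand 13 mm farther back than shut.
Start: joints at [-1.15, 0.468, -0.012, 1.603, 0.006, 1.071, -0.056], TCP at [0.291, 0.581, 0.253] pointing down, gripper open.
Joint ranges: [-2.53, 2.53], [-0.31, 2.02], [-1.57, 1.55], [0.28, 2.44], [-1.29, 4.43], [0.15, 1.84], [-2.92, 2.92]. Speed limits (rad/s): [2.57, 2.57, 3.14, 3.14, 3.14, 3.14, 3.14].

INTERFACE

Orientations are given as a unit quaternion [w, x, y, z].
In Python, from cell import r gives the robot as it stands.
- The arm moves only by the tool move_arm, never from a script. Its argument "motion" is a list of rows, each a list of 3 entries, a list of its own where there are three numbers: the finger opening in mm, from 0 to 85.4, then the shift along the tool's x, y, z in mm, then the turn about the tool's z in rad. In form: [[gripper, [tx, ty, tz], yaw], ...]. A call has 1 to 12 rows; each row is the pose to reach, as a shift and turn from the pose commanded when the call began, along the tool's axes at that moment; what a row does not reach only later rows make up. A row lasts 1/8 s, in which the tool goes at most 62.5 mm and 10.7 degrees, less where a joint would pass 70% of its speed; a pose out of reach is approached as far as the arm can. A call with a gripper value outside its range is refused whole. The fingers move at their own pace and stop on an object; "grip_force" is the grip in N (left out, the last holds). Time passes only in rows, so rows that repeat a pose let the fingers close. It gives the time, the measured TCP pose, the force and the opening at its end, in the units of the state.
- r.observe(): the state, without advancing time (a new reading comes with each control period).
- r.snapshot(name): name is "scene" or "side" or "wrist"; returns a dict with "color" (420x560x3 uint8, red, green, blue), "fov_y" (degrees; the focal length in pixels is half the picture's height over the tangent of half this angle, whatever the lens; pixels are square), "cx", "cy" (the principal point, pixels), "k1" (the pictures are not rectified: a ray, as slopes to the right and down, at radius r is drawn at 1 + k1 r^2 times it, then the intrinsics apply), "world_to_cam" (4x4, takes a point from world to camera coordinates); the wrist camera has in their place "hand_eye" (4x4, takes a point from camera to tool coordinates, whose origin is the TCP and whose axes are the flange's). Camera axes: x right, y up, looking along -z (the intrinsics and any distortion apply to the point x, -y, -z); pixel columns grow to the right and rows downward; lengths in m; the calibration is good to about 2 mm. A picture is of the moment at which its call begins: read the wrist's pose just before it. There is no depth.
- r.hand_in(): hands the job in, once; it reports no verdict.
The state is a dict: "t": time; "q": joint angles; "joint_vel": joint speeds; "joint_torque": joint torques, N m; "tool_pos": TCP position; "orientation": TCP orientation; "contact_force": force on the tool from outside, world axes, zero at the start; "wrist_torque": the same for the moment, N m; "gripper_width": opening from 0.0 (shut) to 1.0 (fully open).
Only numpy, scipy, OpenCV 4.12 (cv2) and the standard library are available. Lean on these libraries where they do the work, as an engineer would, in place of code of your own. Each camera call takes 0.05 s, during which the arm holds its last target.

TASK

The band of the head magnifier has been left standing astride the aluminium kitting tray: hang it over the horizontal rail. Finish laying out the tray with the two loose heatsinks and the loose fat capacitor, each kind in the row where one of its kind already stands, one part to a cell, upright on the cell's floor near its middle, the heatsinks square to the tray with their long side across the row like the one already there. Leave the two parts already in the tray and everything else on the bench (the slim capacitor too) where they are.

Things in the scene. Friction and masses are not known exactly. Their poses are not given: they have to be found in the camera images.
- tray: fixed aluminium sorting tray, 140 (its x) x 208 (its y) mm, floor top 4 mm above the bench, outer walls and dividers 4 mm thick with their tops 14 mm above the bench. 2 rows x 3 cells: the rows run along its y, at x = -34 and +34 mm; the cells' centres lie at y = -68, 0 and +68 mm; each cell is about 64 x 64 mm inside. Origin at the centre of its underside
- sink_laid: black finned heatsink, an upright block 36 (its x, the long side) x 26 (its y) x 42 mm tall, plain flat sides all round for gripping, 40 to 85 g; origin at the centre of its underside. It already stands in an end cell (x -34, y -68 or x +34, y +68 mm of the tray), its long side along the tray's x; its row is the heatsinks' row
- can_laid: black round capacitor can standing upright, 30 mm diameter, 42 mm tall, bare metal top, 30 to 65 g; origin at the centre of its underside. It already stands in the end cell diagonally opposite the laid heatsink; its row is the capacitors' row
- sink_a: black finned heatsink, an upright block 36 (its x, the long side) x 26 (its y) x 42 mm tall, plain flat sides all round for gripping, 40 to 85 g; origin at the centre of its underside. Loose on the bench
- sink_b: black finned heatsink, an upright block 36 (its x, the long side) x 26 (its y) x 42 mm tall, plain flat sides all round for gripping, 40 to 85 g; origin at the centre of its underside. Loose on the bench
- can_a: black round capacitor can standing upright, 30 mm diameter, 42 mm tall, bare metal top, 30 to 65 g; origin at the centre of its underside. Loose on the bench
- headband: rigid plastic headband without lenses, 85 to 170 g, standing like an arch astride the tray. Arch in its x-z plane: pads at x = -86 and +86 mm (8 thick, 40 wide), 152 mm apart inside; band 26 mm wide (y), 4 thick, peak 120 mm above the feet, sloping gently either side. On the peak a black grip block 30 (x) x 22 (y) mm, 119 to 153 mm above the feet. Origin midway between the feet, z up
- band_crown (a point): the underside of the band at its peak, 116 mm above the headband's origin; the bar of the rail passes just below it when hung
- rail: fixed rail beside the tray: a level steel bar of 6 mm radius along its y, 200 mm long between two posts, the bar's axis 150 mm above the bench. Origin on the bench below the middle of the bar
- rail_mid (a point): middle of the rail's bar, on its axis; y along the bar
- slim_can: bystander: slim capacitor can, 18 mm diameter, 42 mm tall; origin at the centre of its underside
- toroid: bystander: flat copper toroid choke, 38 mm diameter, 18 mm tall; origin at the centre of its underside
- transformer: bystander: small transformer 40 (x) x 32 (y) x 32 mm tall; origin at the centre of its underside
- flux_bottle: bystander: small white bottle with a nozzle, 32 mm diameter, 64 mm tall; origin at the centre of its underside
- spool: bystander: grey spool, 52 mm diameter, 38 mm tall, beyond the tray; origin at the centre of its underside
- screwdriver: bystander: screwdriver 160 mm long along its x, lying to the right of the tray; origin under its middle

How it is judged:
At the end, for the whole second after the job is handed in: Three heatsinks fill their row, two fat capacitors stand in the other, one per cell within 15 mm of its centre, on its floor, upright within 7 deg, heatsinks square within 11 deg. Band peak hangs within 30 mm across and 75 mm along of the bar's middle, tilted under 20 deg. All at rest (((x of sink_laid in the frame of tray between -0.049 and -0.019 m and (y of sink_laid in the frame of tray between -0.083 and -0.053 m or y of sink_laid in the frame of tray between -0.015 and 0.015 m or y of sink_laid in the frame of tray between 0.053 and 0.083 m) and x of sink_a in the frame of tray between -0.049 and -0.019 m and (y of sink_a in the frame of tray between -0.083 and -0.053 m or y of sink_a in the frame of tray between -0.015 and 0.015 m or y of sink_a in the frame of tray between 0.053 and 0.083 m) and x of sink_b in the frame of tray between -0.049 and -0.019 m and (y of sink_b in the frame of tray between -0.083 and -0.053 m or y of sink_b in the frame of tray between -0.015 and 0.015 m or y of sink_b in the frame of tray between 0.053 and 0.083 m) and x of can_laid in the frame of tray between 0.019 and 0.049 m and (y of can_laid in the frame of tray between -0.083 and -0.053 m or y of can_laid in the frame of tray between -0.015 and 0.015 m or y of can_laid in the frame of tray between 0.053 and 0.083 m) and x of can_a in the frame of tray between 0.019 and 0.049 m and (y of can_a in the frame of tray between -0.083 and -0.053 m or y of can_a in the frame of tray between -0.015 and 0.015 m or y of can_a in the frame of tray between 0.053 and 0.083 m)) or (x of sink_laid in the frame of tray between 0.019 and 0.049 m and (y of sink_laid in the frame of tray between -0.083 and -0.053 m or y of sink_laid in the frame of tray between -0.015 and 0.015 m or y of sink_laid in the frame of tray between 0.053 and 0.083 m) and x of sink_a in the frame of tray between 0.019 and 0.049 m and (y of sink_a in the frame of tray between -0.083 and -0.053 m or y of sink_a in the frame of tray between -0.015 and 0.015 m or y of sink_a in the frame of tray between 0.053 and 0.083 m) and x of sink_b in the frame of tray between 0.019 and 0.049 m and (y of sink_b in the frame of tray between -0.083 and -0.053 m or y of sink_b in the frame of tray between -0.015 and 0.015 m or y of sink_b in the frame of tray between 0.053 and 0.083 m) and x of can_laid in the frame of tray between -0.049 and -0.019 m and (y of can_laid in the frame of tray between -0.083 and -0.053 m or y of can_laid in the frame of tray between -0.015 and 0.015 m or y of can_laid in the frame of tray between 0.053 and 0.083 m) and x of can_a in the frame of tray between -0.049 and -0.019 m and (y of can_a in the frame of tray between -0.083 and -0.053 m or y of can_a in the frame of tray between -0.015 and 0.015 m or y of can_a in the frame of tray between 0.053 and 0.083 m))) and z of sink_laid in the frame of tray between 0 and 0.008 m and angle between each of sink_laid, sink_a, sink_b, can_laid, can_a's own z axis and vertical below 0.12 rad and linear speed of each of sink_laid, sink_a, sink_b, can_laid, can_a below 0.02 m/s and z of sink_a in the frame of tray between 0 and 0.008 m and z of sink_b in the frame of tray between 0 and 0.008 m and z of can_laid in the frame of tray between 0 and 0.008 m and z of can_a in the frame of tray between 0 and 0.008 m and angle between the x axis of each of sink_laid, sink_a, sink_b and the x axis of tray, either way round below 0.2 rad and horizontal distance between each of sink_a, sink_b and sink_laid above 0.035 m and horizontal distance between sink_b and sink_a above 0.035 m and horizontal distance between can_a and can_laid above 0.035 m and x of band_crown in the frame of rail_mid between -0.03 and 0.03 m and y of band_crown in the frame of rail_mid between -0.075 and 0.075 m and z of band_crown in the frame of rail_mid between -0.004 and 0.02 m and angle between headband's own z axis and vertical below 0.35 rad and linear speed of headband below 0.05 m/s); the robot touches nothing.
It fails at once if a bystander is pushed more than 30 mm from its place (distance of any of slim_can, toroid, transformer, flux_bottle, spool, screwdriver from where it was at the start of the episode above 0.03 m).
It fails at once if a bystander is knocked over (angle between any of slim_can, toroid, transformer, flux_bottle, spool's own z axis and vertical above 0.6 rad).
It fails at once if a part already laid in the tray is pushed more than 20 mm (distance of any of sink_laid, can_laid from where it was at the start of the episode above 0.02 m).
It also fails if it takes over 72 s, if anything falls off the work surface, if the arm or the gripper's body presses on something with over 40 N, if the wrist force passes 120 N, or if a joint passes its speed limit or range.

## Working session

There is one attempt and no reset: what is moved stays moved. The work goes in short steps, Python scripts to look and compute and a tool call to move; the robot and the scene stay as the last step left them, time stands still between calls to the robot, and variables do not carry over. Pictures are saved under pics/ and viewed, and the job is handed in when it is done.

Besides the shell and the picture viewer there is one more tool, called after ">>>" by a JSON object that holds its "op" and its "data", one argument or row to a line. move_arm: Moves the arm, as the interface text tells. Its arguments: {"type":"object","properties":{"motion":{"type":"array"},"grip_force":{"type":"number"}},"required":["motion"]}

```bash
ls; mkdir -p pics
python3 - <<'E'
from cell import r
import cv2
s=r.observe(); print(s)
for n in ["scene","side","wrist"]:
    d=r.snapshot(n); cv2.imwrite(f"pics/{n}0.png",d["color"][:,:,::-1])
    print(n,{k:v for k,v in d.items() if k!="color"})
E
```

```text
pics
{'t': 0.0, 'q': array([-1.15001396,  0.46840351, -0.01162003,  1.6036533 ,  0.00601963,
        1.07139691, -0.05628334]), 'joint_vel': array([-0.00095939,  0.000615  , -0.00011295, -0.00051722, -0.00023285,
       -0.00081514, -0.00085334]), 'joint_torque': array([ 2.70531573e-04, -5.32399893e+01,  2.20273167e-02, -2.51308519e+01,
        1.15188950e-02,  7.69299018e-03, -3.89367301e-06]), 'tool_pos': array([0.29058281, 0.58083293, 0.25230893]), 'orientation': array([-1.43172236e-04,  2.29829285e-01,  9.73230531e-01, -9.02025312e-04]), 'contact_force': array([-0.49050511, -0.04696727, -0.14975536]), 'wrist_torque': array([ 0.04090317, -0.02750677, -0.0371854 ]), 'gripper_width': 1.006410070827295}
scene {'fov_y': 43.333086655186925, 'cx': 271.0697567041453, 'cy': 208.42740107760355, 'k1': -0.053875884321484886, 'world_to_cam': array([[-0.67493865,  0.73784387, -0.00665198,  0.41650196],
       [-0.43837855, -0.39372023,  0.80796574,  0.14497386],
       [ 0.59353354,  0.54824339,  0.58919192, -1.67696659],
       [ 0.        ,  0.        ,  0.        ,  1.        ]])}
side {'fo
[... 229 characters left out ...]
  5.40925945e-01,  7.66397118e-01,
        -3.02057140e-01],
       [-4.12138478e-01, -6.46148032e-01,  6.42366403e-01,
        -9.79589879e-01],
       [ 0.00000000e+00,  0.00000000e+00,  0.00000000e+00,
         1.00000000e+00]])}
wrist {'fov_y': 59.59379381575965, 'cx': 281.2263631023937, 'cy': 212.16037774382409, 'k1': -0.09784708727208616, 'hand_eye': array([[-2.39543830e-04,  9.44859321e-01,  3.27476421e-01,
         8.44430554e-02],
       [ 9.99999970e-01,  2.07678550e-04,  1.32274587e-04,
        -1.77124014e-04],
       [ 5.69710487e-05,  3.27476442e-01, -9.44859342e-01,
        -1.19741944e-01],
       [ 0.00000000e+00,  0.00000000e+00,  0.00000000e+00,
         1.00000000e+00]])}
```

View pics/scene0.png

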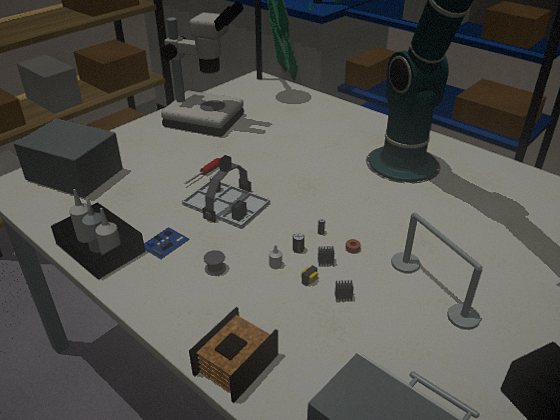

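View pics/side0.png

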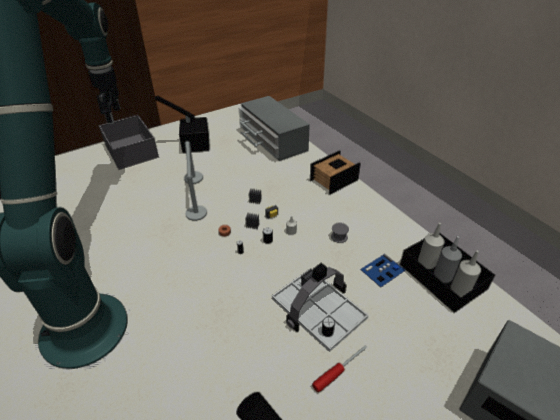

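View pics/wrist0.png

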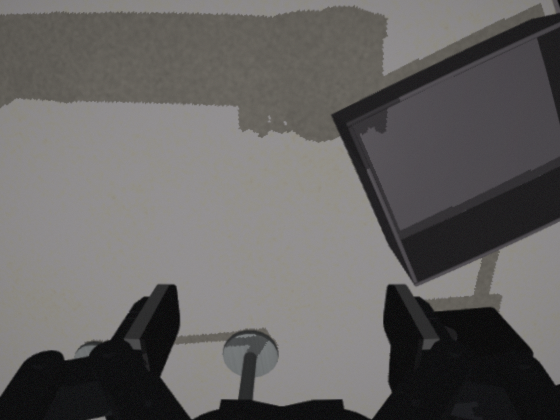

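The scene view shows the rail at the right (bar (415,216)-(477,267)), the headband over the tray near (230,195), heatsinks near (326,256) and (344,290), fat can at (298,242) and slim can at (321,227). The side view agrees. Next I'll enlarge both and triangulate.

```bash
cat > h.py <<'E'
import numpy as np, cv2
from cell import r
from scipy.spatial.transform import Rotation as R
def K(d):
    f=d["color"].shape[0]/2/np.tan(np.radians(d["fov_y"]/2))
    return np.array([[f,0,d["cx"]],[0,f,d["cy"]],[0,0,1]]),np.array([d["k1"],0,0,0.])
def c2w(d,s=None):
    if "world_to_cam" in d: return np.linalg.inv(d["world_to_cam"])
    T=np.eye(4); T[:3,:3]=Rq(s["orientation"]); T[:3,3]=s["tool_pos"]
    return T@d["hand_eye"]
def Rq(q): return R.from_quat([q[1],q[2],q[3],q[0]]).as_matrix()
def ray(d,T,uv):
    k,D=K(d); p=cv2.undistortPoints(np.array(uv,float).reshape(-1,1,2),k,D).reshape(-1,2)
    v=np.c_[p[:,0],-p[:,1],-np.ones(len(p))]@T[:3,:3].T
    return T[:3,3],v
def onz(d,T,uv,z):
    o,v=ray(d,T,uv); return o+v*((z-o[2])/v[:,2])[:,None]
def tri(rays):
    A=np.zeros((3,3));b=np.zeros(3)
    for o,v in rays:
        v=v/np.linalg.norm(v);P=np.eye(3)-np.outer(v,v);A+=P;b+=P@o
    x=np.linalg.solve(A,b); return x,[np.linalg.norm(np.cross(x-o,v/np.linalg.norm(v))) for o,v in rays]
def proj(d,T,X):
    k,D=K(d);C=np.linalg.inv(T);p=np.array(X,float).reshape(-1,3)@C[:3,:3].T+C[:3,3]
    p=p*[1,-1,-1]; return cv2.projectPoints(p,np.zeros(3),np.zeros(3),k,D)[0].reshape(-1,2)
def shot(n,name):
    s=r.observe(); d=r.snapshot(n); cv2.imwrite(f"pics/{name}.png",d["color"][:,:,::-1])
    import pickle; pickle.dump((s,d),open(f"{name}.pkl","wb")); return s,d
def load(name):
    import pickle; s,d=pickle.load(open(f"{name}.pkl","rb")); return s,d,c2w(d,s)
def crop(name,x,y,w,h,k,out):
    im=cv2.imread(f"pics/{name}.png")[y:y+h,x:x+w]; cv2.imwrite(f"pics/{out}.png",cv2.resize(im,None,fx=k,fy=k,interpolation=cv2.INTER_CUBIC))
E
python3 - <<'E'
from h import *
shot("scene","sc");shot("side","sd")
crop("sc",175,140,200,150,4,"c1");crop("sd",170,170,200,150,4,"c2");crop("sd",260,250,130,100,6,"c3")
E
```

```text
(no output)
```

View pics/c1.png

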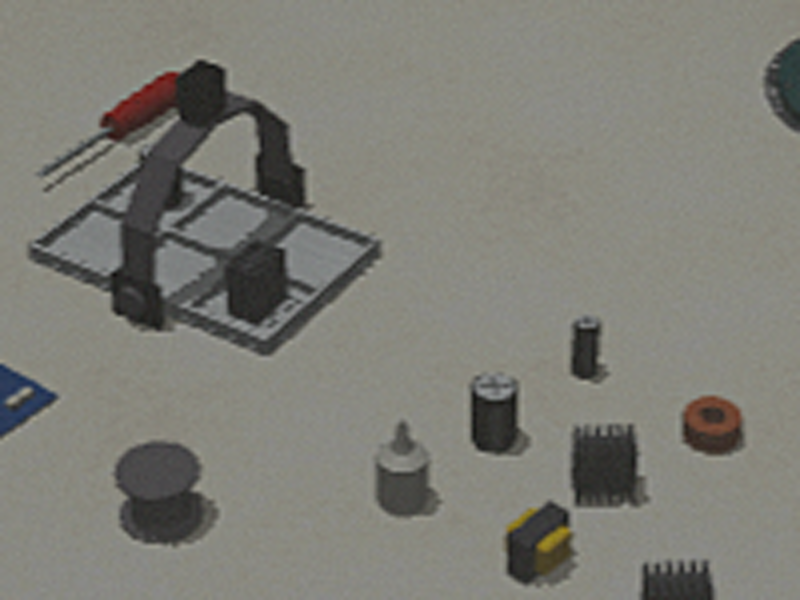

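View pics/c2.png

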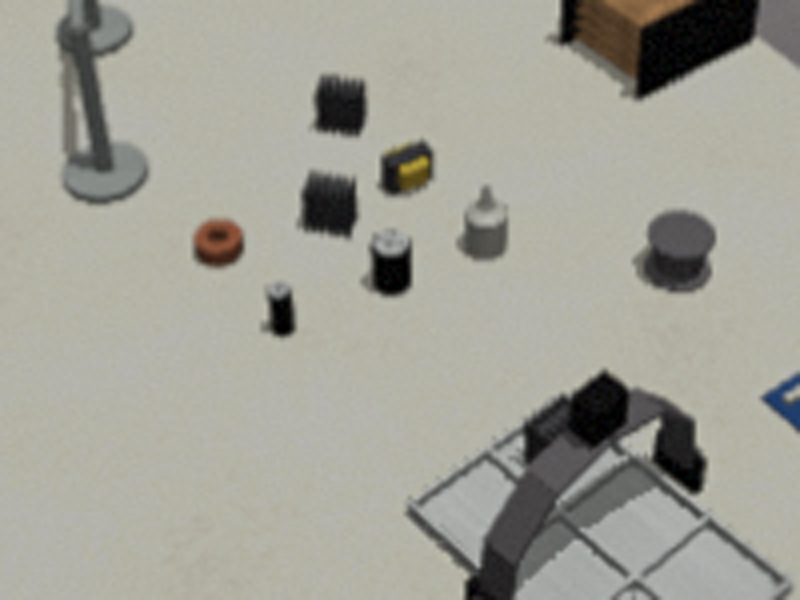

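View pics/c3.png

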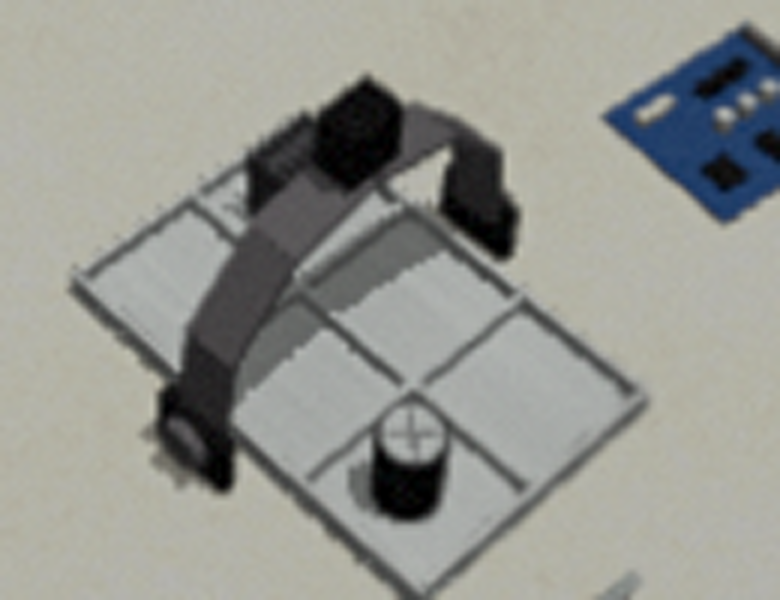

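Run:
```python
from h import *
s1,d1,T1=load("sc");s2,d2,T2=load("sd")
a=lambda u,v:(u/4+175,v/4+140)
b=lambda u,v:(u/4+170,v/4+170)
c=lambda u,v:(u/6+260,v/6+250)
np.set_printoptions(precision=4,suppress=True)
print("tray sc",onz(d1,T1,[a(32,247),a(380,240),a(268,348)],.014))
print("tray sd",onz(d2,T2,[c(73,283),c(648,400),c(425,598)],.014))
print("cans sc",onz(d1,T1,[a(495,386),a(587,322)],.042),"sd",onz(d2,T2,[b(391,242),b(279,291)],.042))
print("can laid",onz(d2,T2,[c(413,433)],.042))
print("sinks sc",onz(d1,T1,[a(604,433),a(677,570)],.042),"sd",onz(d2,T2,[b(332,182),b(342,85)],.042))
print("block", onz(d1,T1,[a(203,72)],.153),onz(d2,T2,[c(362,112)],.153), tri([(lambda o:(o[0],o[1][0]))(ray(d1,T1,[a(203,92)])),(lambda o:(o[0],o[1][0]))(ray(d2,T2,[c(357,135)]))]))
print("feet sc",onz(d1,T1,[a(140,322),a(285,203)],0),"sd",onz(d2,T2,[c(195,480),c(480,248)],0))
print("rail sc",onz(d1,T1,[(415,216),(477,267)],.15))
print("rail sd",onz(d2,T2,[(189,143),(188,197)],.15), "base sc", onz(d1,T1,[(405,262),(464,316)],0),"sd",onz(d2,T2,[(194,177),(196,212)],0))
print("other",onz(d1,T1,[a(712,410),a(538,520),a(403,455),a(160,465)],.03))
```

```text
tray sc [[ 0.6163 -0.3371  0.014 ]
 [ 0.4462 -0.1603  0.014 ]
 [ 0.5865 -0.1317  0.014 ]]
tray sd [[ 0.4417 -0.1741  0.014 ]
 [ 0.61   -0.3536  0.014 ]
 [ 0.478  -0.3758  0.014 ]]
cans sc [[0.5436 0.0265 0.042 ]
 [0.4537 0.0286 0.042 ]] sd [[0.5451 0.0216 0.042 ]
 [0.4521 0.0207 0.042 ]]
can laid [[ 0.506  -0.3277  0.042 ]]
sinks sc [[0.534  0.1045 0.042 ]
 [0.6005 0.2074 0.042 ]] sd [[0.5411 0.1037 0.042 ]
 [0.6069 0.2058 0.042 ]]
block [[ 0.5263 -0.2455  0.153 ]] [[ 0.525  -0.2575  0.153 ]] (array([ 0.5252, -0.2517,  0.1342]), [np.float64(0.0023420368143111533), np.float64(0.002342036814311226)])
feet sc [[ 0.6123 -0.23    0.    ]
 [ 0.4435 -0.2577  0.    ]] sd [[ 0.4375 -0.2765  0.    ]
 [ 0.6084 -0.2457  0.    ]]
rail sc [[0.4132 0.2598 0.15  ]
 [0.4808 0.4419 0.15  ]]
rail sd [[0.4837 0.4364 0.15  ]
 [0.3696 0.161  0.15  ]] base sc [[0.4046 0.2532 0.    ]
 [0.4726 0.4438 0.    ]] sd [[0.4842 0.4498 0.    ]
 [0.4136 0.2629 0.    ]]
other [[ 0.46    0.1329  0.03  ]
 [ 0.6102  0.1157  0.03  ]
 [ 0.6201  0.0184  0.03  ]
 [ 0.7252 -0.0844  0.03  ]]
```

Rough map: tray centre ≈ (0.53,-0.25) with its x axis at about 10°, headband on the same heading, rail mid ≈ (0.445,0.35) with the bar at about 70°. I'll swing over, taking wrist looks on the way.

```bash
cat >> h.py <<'E'
np.set_printoptions(precision=4,suppress=True)
def go(x,y,z,deg):
    """deg: world heading of tool y"""
    s=r.observe(); M=Rq(s["orientation"]); e=(np.array([x,y,z])-s["tool_pos"])
    cur=np.degrees(np.arctan2(M[1,1],M[0,1])); dd=(deg-cur+180)%360-180
    print("t %.2f pos"%s["t"],s["tool_pos"],"ty heading %.2f"%cur,"tilt",np.degrees(np.arccos(-M[2,2])),"grip",s["gripper_width"]*85)
    print("shift mm",M.T@e*1000,"yaw",-np.radians(dd),"q",s["q"][[0,6]])
E
python3 -c "
from h import *
go(.5,.02,.33,10)"
```

```text
t 0.25 pos [0.2907 0.5811 0.2528] ty heading 63.42 tilt 0.04483797417052587 grip 85.21220096192864
shift mm [-438.2238 -408.2361  -76.8231] yaw 0.9323481326107504 q [-1.15   -0.0563]
```

>>> {"op": "move_arm", "data": {
  "motion": [
    [85,[-438,-408,-77],0.932],
    [85,[-438,-408,-77],0.932],
    [85,[-438,-408,-77],0.932],
    [85,[-438,-408,-77],0.932],
    [85,[-438,-408,-77],0.932],
    [85,[-438,-408,-77],0.932],
    [85,[-438,-408,-77],0.932],
    [85,[-438,-408,-77],0.932],
    [85,[-438,-408,-77],0.932],
    [85,[-438,-408,-77],0.932],
    [85,[-438,-408,-77],0.932],
    [85,[-438,-408,-77],0.932]
  ]
}}

```text
t: 1.75
tool_pos: [0.4996, 0.0212, 0.3301]
orientation: [-0.0, 0.642, 0.766, -0.0]
contact_force: [-0.2, 0.5, -0.5]
gripper_width: 0.993
```

```bash
python3 -c "
from h import *
print(r.observe()['joint_vel'])
shot('wrist','w1')
go(.54,-.33,.35,10)"
```

```text
[-0.0162 -0.0023 -0.0132  0.006   0.0008  0.0001  0.0009]
t 1.80 pos [0.4996 0.0217 0.33  ] ty heading 10.13 tilt 0.04687444972243697 grip 84.64324830126043
shift mm [-353.3584  -22.0725  -20.1884] yaw 0.0022787691509161263 q [-0.5628  0.1426]
```

View pics/w1.png

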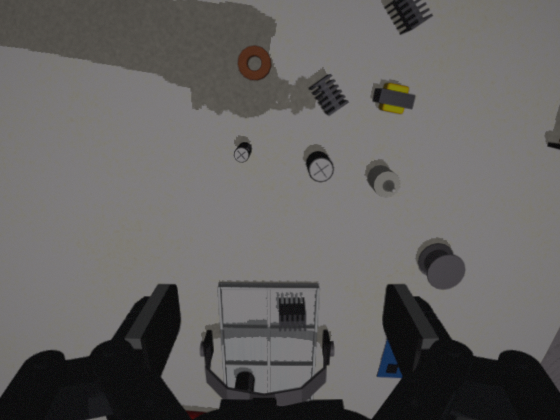

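The wrist view shows the loose parts (sinks at (328,92) and (407,14), fat can at (320,168)) and the tray between the fingers, with the laid sink at (291,308). Next, a view above the tray.

>>> {"op": "move_arm", "data": {
  "motion": [
    [85,[-353,-22,-20],0.0],
    [85,[-353,-22,-20],0.0],
    [85,[-353,-22,-20],0.0],
    [85,[-353,-22,-20],0.0],
    [85,[-353,-22,-20],0.0],
    [85,[-353,-22,-20],0.0],
    [50,[-353,-22,-20],0.0],
    [50,[-353,-22,-20],0.0],
    [50,[-353,-22,-20],0.0]
  ]
}}

```text
t: 2.92
tool_pos: [0.5406, -0.3285, 0.3501]
orientation: [-0.0, 0.641, 0.767, 0.001]
contact_force: [-0.1, 0.4, 0.6]
gripper_width: 0.587
```

```bash
python3 -c "
from h import *
shot('wrist','w2')
go(.54,-.33,.35,10)
s,d,T=load('w1')
print(onz(d,T,[(321,168),(242,155)],.042)); print(onz(d,T,[(323,100),(404,20)],.02))"
```

```text
t 2.98 pos [ 0.5405 -0.3288  0.3503] ty heading 10.20 tilt 0.06826190064435884 grip 49.73943807212825
shift mm [-1.069  -0.6766  0.2631] yaw 0.003567143182828765 q [-0.0102  0.9045]
[[0.5445 0.0252 0.042 ]
 [0.4542 0.0242 0.042 ]]
[[0.5338 0.0983 0.02  ]
 [0.6036 0.1988 0.02  ]]
```

View pics/w2.png

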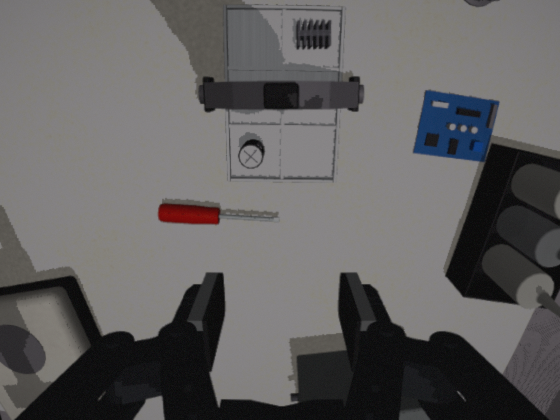

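The tray lies at (225-343, 5-182), the band runs level across at row ~95, and the grip block is at (281,95). I'll zoom for exact corners.

```bash
python3 -c "
from h import *
crop('w2',190,0,190,100,4,'c4');crop('w2',190,90,190,100,4,'c5')"
```

```text
(no output)
```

View pics/c4.png

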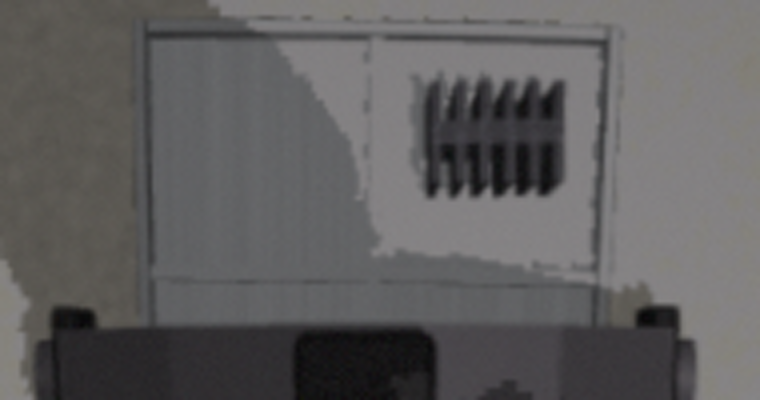

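View pics/c5.png

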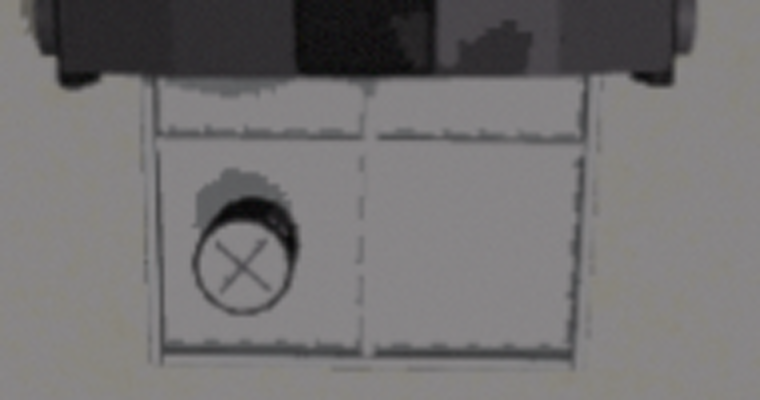

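```bash
cat > m.py <<'E'
from h import *
s,d,T=load('w2')
a=lambda u,v:(u/4+190,v/4); b=lambda u,v:(u/4+190,v/4+90)
t=onz(d,T,[a(137,22),a(620,30),b(152,364),b(577,368)],.014)[:,:2]
print(t); P=t
c=t.mean(0); print("tray c",c, "xdir",[np.degrees(np.arctan2(*(v[::-1]))) for v in (t[1]-t[0],t[3]-t[2])],"ydir-90",[np.degrees(np.arctan2(*(v[::-1])))-90 for v in (t[0]-t[2],t[1]-t[3])],[np.linalg.norm(v) for v in (t[1]-t[0],t[3]-t[2],t[0]-t[2],t[1]-t[3])])
bl=onz(d,T,[a(297,332),a(435,332),b(297,75),b(433,75),(281.5,95.8)],.153);print("block",bl)
print("canlaid",onz(d,T,[b(243,267)],.042))
k=onz(d,T,[a(75,335),a(660,335)],.05);print("pads dir",np.degrees(np.arctan2(*(k[1]-k[0])[1::-1])),k)
E
python3 m.py; python3 -c "
from h import *
go(.527,-.25,.19,10)"
```

```text
[[ 0.4459 -0.1677]
 [ 0.5813 -0.1454]
 [ 0.479  -0.371 ]
 [ 0.6132 -0.3482]]
tray c [ 0.5299 -0.2581] xdir [np.float64(9.37441544362806), np.float64(9.6456699882823)] ydir-90 [np.float64(9.230940189528951), np.float64(8.942433369554067)] [np.float64(0.13721414088437084), np.float64(0.1361833678604059), np.float64(0.20596901451048266), np.float64(0.20532947614859667)]
block [[ 0.5113 -0.2449  0.153 ]
 [ 0.5393 -0.2399  0.153 ]
 [ 0.5147 -0.2655  0.153 ]
 [ 0.5428 -0.2604  0.153 ]
 [ 0.5271 -0.2525  0.153 ]]
canlaid [[ 0.5043 -0.3295  0.042 ]]
pads dir 10.213735422822987 [[ 0.4467 -0.2557  0.05  ]
 [ 0.6046 -0.2273  0.05  ]]
t 2.98 pos [ 0.5405 -0.3288  0.3503] ty heading 10.20 tilt 0.06826190064435884 grip 49.73943807212825
shift mm [ 79.7955   0.622  160.3514] yaw 0.003567143182828765 q [-0.0102  0.9045]
```

>>> {"op": "move_arm", "data": {
  "motion": [
    [60,[77.5,0,60],0.0],
    [60,[77.5,0,110],0.0],
    [60,[77.5,0,160],0.0],
    [60,[77.5,0,185],0.0],
    [60,[77.5,0,200],0.0],
    [60,[77.5,0,200],0.0],
    [20,[77.5,0,200],0.0],
    [20,[77.5,0,200],0.0],
    [20,[77.5,0,200],0.0],
    [20,[77.5,0,200],0.0],
    [20,[77.5,0,200],0.0]
  ],
  "grip_force": 60
}}

```text
t: 4.35
tool_pos: [0.5274, -0.2553, 0.152]
orientation: [0.002, 0.643, 0.766, 0.001]
contact_force: [-0.2, -0.3, 6.7]
gripper_width: 0.334
```

```bash
python3 -c "
from h import *
print(r.observe()['contact_force'])
shot('side','sd1');crop('sd1',250,210,130,130,6,'c6')
go(.527,-.2525,.32,10)"
```

```text
[-0.1518 -0.3399  6.6875]
t 4.40 pos [ 0.5274 -0.2553  0.152 ] ty heading 10.02 tilt 0.19347037215576424 grip 28.62344379559723
shift mm [   2.5853    0.5834 -168.0432] yaw 0.0003413457903007681 q [-0.0554  0.9091]
```

View pics/c6.png

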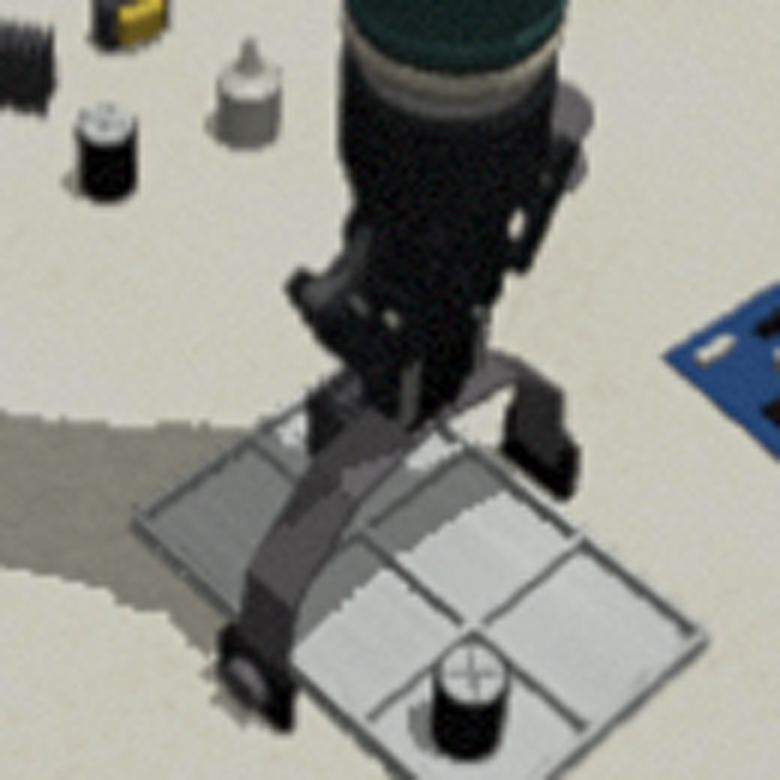

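The pads hold the grip block. Before moving, I'll refine the rail from the pictures already taken.

```bash
python3 -c "
from h import *
crop('sc',380,200,120,140,5,'c7');crop('sd',165,120,60,110,6,'c8')"
```

```text
(no output)
```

View pics/c7.png

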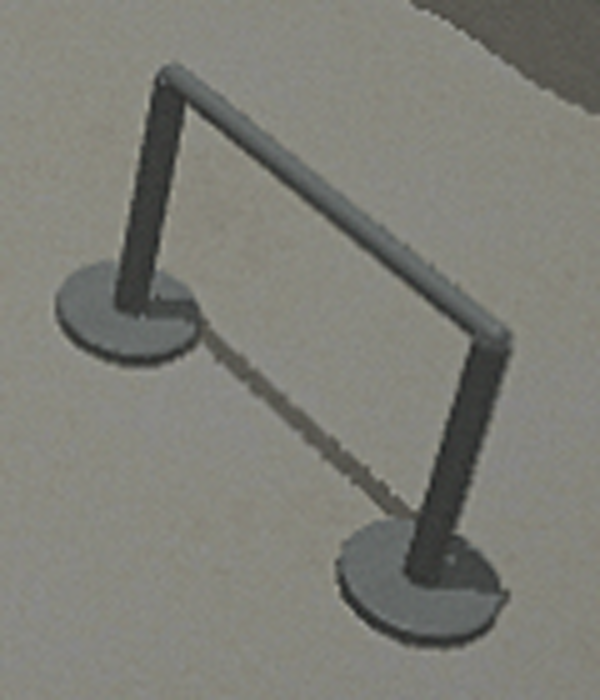

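View pics/c8.png

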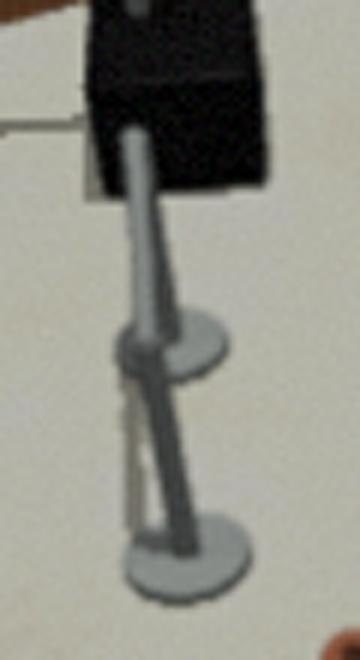

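>>> {"op": "move_arm", "data": {
  "motion": [
    [20,[0,0,-20],0.0],
    [20,[0,0,-60],0.0],
    [20,[0,0,-110],0.0],
    [20,[0,0,-160],0.0],
    [20,[0,0,-190],0.0],
    [20,[0,0,-195],0.0],
    [20,[0,0,-195],0.0]
  ]
}}

```text
t: 5.28
tool_pos: [0.5258, -0.2543, 0.3448]
orientation: [-0.0, 0.643, 0.766, 0.0]
contact_force: [0.6, 0.2, -2.0]
gripper_width: 0.337
```

```bash
python3 -c "
from h import *
s1,d1,T1=load('sc');s2,d2,T2=load('sd')
p=lambda d,T,uv:(lambda o:(o[0],o[1][0]))(ray(d,T,[uv]))
A=onz(d1,T1,[(415,215.3),(477.5,266.5)],.15);B=onz(d2,T2,[(189,176.5),(187.5,143)],.15)
for X in(A,B):
  v=X[1]-X[0];print(X[:,:2],X.mean(0),np.degrees(np.arctan2(v[1],v[0])),np.linalg.norm(v))
for i in range(2): print(tri([p(d1,T1,[(415,215.3),(477.5,266.5)][i]),p(d2,T2,[(189,176.5),(187.5,143)][i])]))
print(r.observe()['contact_force'])
shot('wrist','w3'); shot('scene','sc3');crop('sc3',150,80,200,150,4,'c9')
go(.447,.352,.345,-20)
"
```

```text
[[0.4109 0.2585]
 [0.4787 0.442 ]] [0.4448 0.3503 0.15  ] 69.71063371821732 0.1957396742363566
[[0.4098 0.2529]
 [0.4794 0.4392]] [0.4446 0.3461 0.15  ] 69.51486397121924 0.19890984181284815
(array([0.41  , 0.2571, 0.1481]), [np.float64(0.0012062949410397198), np.float64(0.0012062949410398148)])
(array([0.4794, 0.4415, 0.1495]), [np.float64(0.0009651037277544093), np.float64(0.0009651037277544093)])
[ 0.6118  0.1673 -1.9533]
t 5.38 pos [ 0.5255 -0.2541  0.3437] ty heading 10.02 tilt 0.16653973607197342 grip 28.57773268418945
shift mm [610.5427  28.1386  -0.5174] yaw 0.5239874009442438 q [-0.1591  0.7688]
```

View pics/c9.png

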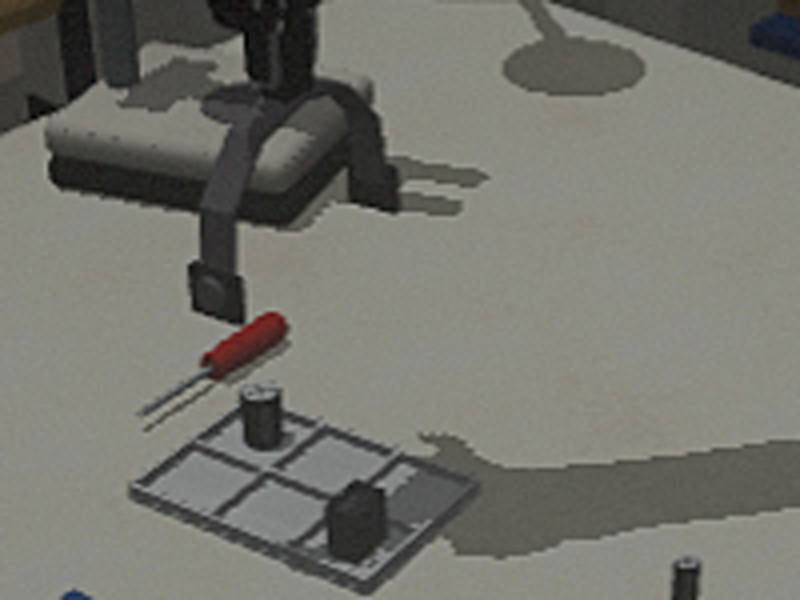

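View pics/w3.png

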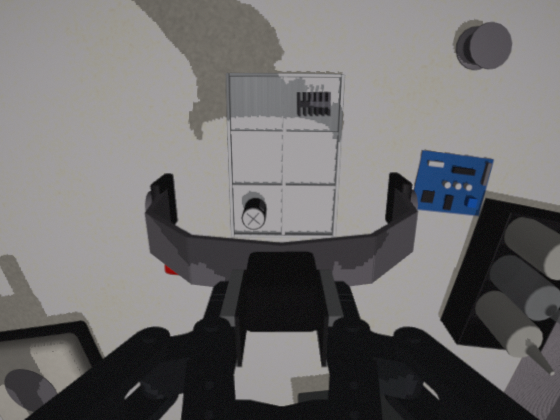

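The band is lifted level and the tray is clear. Now I'll carry it over the rail, with the feet about 37 mm above the bar.

>>> {"op": "move_arm", "data": {
  "motion": [
    [20,[40,0,0],0.0],
    [20,[100,3,0],0.1],
    [20,[160,6,0],0.2],
    [20,[220,9,0],0.3],
    [20,[280,12,0],0.4],
    [20,[340,14,0],0.5],
    [20,[400,16,0],0.531],
    [20,[460,19,0],0.531],
    [20,[520,22,0],0.531],
    [20,[570,24,0],0.531],
    [20,[600,25.5,0],0.531],
    [20,[607,25.5,0],0.531]
  ]
}}

```text
t: 6.88
tool_pos: [0.4443, 0.3493, 0.3432]
orientation: [0.0, 0.82, 0.572, -0.002]
contact_force: [-0.4, -1.1, -1.3]
gripper_width: 0.337
```

```bash
python3 -c "
from h import *
go(.445,.3485,.345,-20.4)
shot('wrist','w4'); shot('scene','sc4');crop('sc4',330,120,200,220,3,'c10')
"
```

```text
t 6.88 pos [0.4443 0.3493 0.3432] ty heading -20.20 tilt 0.2023855397068136 grip 28.635661939978615
shift mm [-0.508   0.908  -1.7741] yaw 0.0035079670422829604 q [-1.0301 -0.9887]
```

View pics/c10.png

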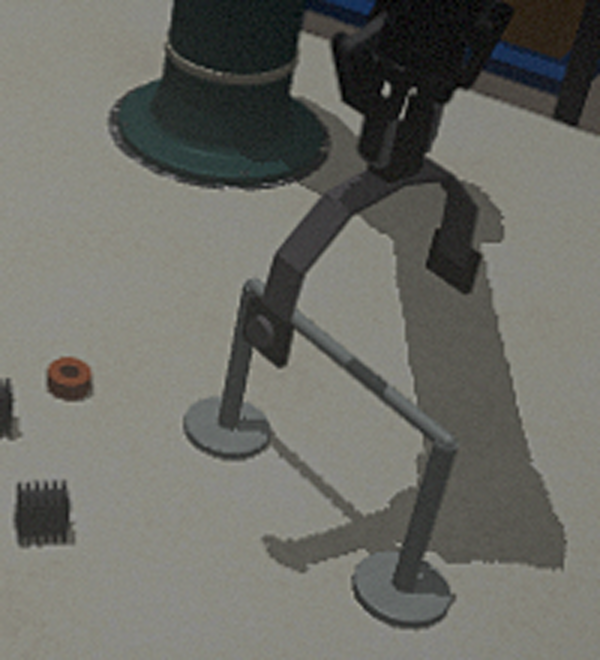

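View pics/w4.png

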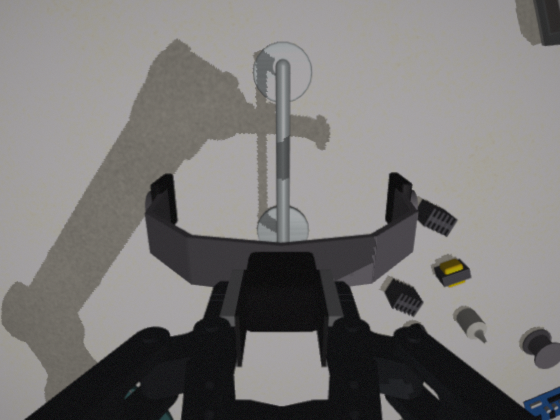

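The bar (column ~283) runs straight under the band's middle and is well aligned, so I'll lower it.

>>> {"op": "move_arm", "data": {
  "motion": [
    [20,[0,0,40],0.0],
    [20,[0,0,90],0.0],
    [20,[0,0,125],0.0],
    [20,[0,0,138],0.0],
    [20,[0,0,145],0.0],
    [20,[0,0,149],0.0],
    [20,[0,0,149],0.0]
  ]
}}

```text
t: 7.85
tool_pos: [0.4462, 0.3478, 0.1971]
orientation: [-0.0, 0.821, 0.571, 0.001]
contact_force: [0.1, -0.4, -2.2]
gripper_width: 0.336
```

```bash
python3 -c "
from h import *
go(.445,.3485,.345,-20.4); print(r.observe()['contact_force'])
shot('scene','sc5');crop('sc5',330,120,200,220,3,'c11')
"
```

```text
t 7.85 pos [0.4462 0.3478 0.1971] ty heading -20.41 tilt 0.08259922471152638 grip 28.545340323876278
shift mm [   0.4878   -1.2509 -147.9005] yaw -8.98354958036343e-05 q [-0.9926 -0.9259]
[ 0.07   -0.4453 -2.1775]
```

View pics/c11.png

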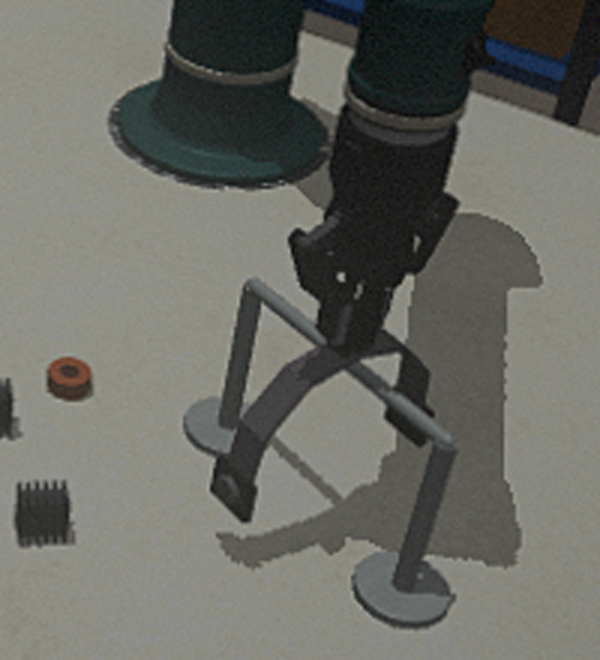

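Close to seating with no contact yet, so I'll lower it until it touches.

>>> {"op": "move_arm", "data": {
  "motion": [
    [20,[0,0,2],0.0],
    [20,[0,0,4],0.0],
    [20,[0,0,5],0.0],
    [20,[0,0,5],0.0]
  ]
}}

```text
t: 8.4
tool_pos: [0.4459, 0.3477, 0.1923]
orientation: [-0.0, 0.821, 0.571, 0.0]
contact_force: [-1.2, -0.9, 6.0]
gripper_width: 0.336
```

>>> {"op": "move_arm", "data": {
  "motion": [
    [36,[0,0,0],0.0],
    [44,[0,0,0],0.0],
    [52,[0,0,0],0.0],
    [60,[0,0,0],0.0],
    [60,[0,0,-15],0.0],
    [60,[0,0,-40],0.0],
    [60,[0,0,-70],0.0],
    [60,[0,0,-70],0.0]
  ]
}}

```text
t: 9.4
tool_pos: [0.4472, 0.3485, 0.2647]
orientation: [-0.001, 0.821, 0.571, 0.003]
contact_force: [-0.6, -0.2, -0.1]
gripper_width: 0.701
```

```bash
python3 -c "
from h import *
shot('scene','sc6');crop('sc6',330,120,200,220,3,'c12'); shot('wrist','w6')
shot('side','sd6');crop('sd6',150,100,110,130,5,'c13')
go(.5,.0,.26,-20)
"
```

```text
t 9.55 pos [0.4454 0.3473 0.2611] ty heading -20.40 tilt 0.029199164840585927 grip 60.03301094341884
shift mm [-306.5355  172.2264    1.2009] yaw -0.006912982827998721 q [-1.0131 -0.9569]
```

View pics/c12.png

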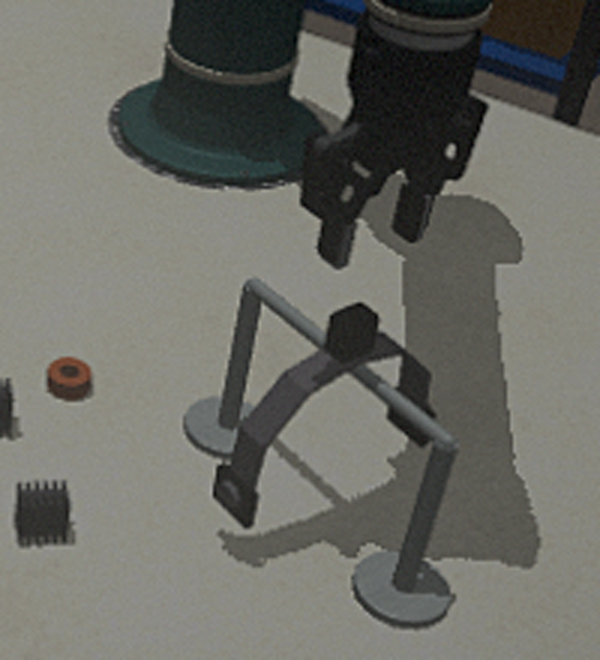

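View pics/w6.png

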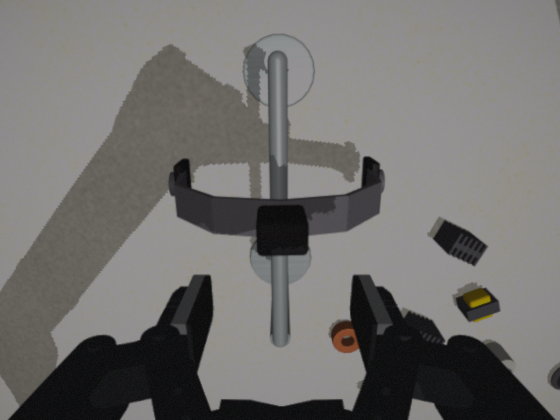

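View pics/c13.png

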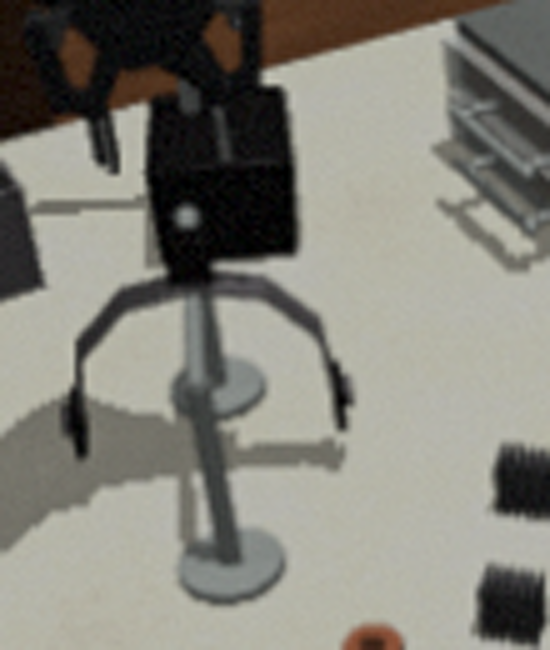

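The band hangs level at the bar's middle. Now I'll look at the loose parts from above.

```bash
python3 -c "
from h import *
go(.57,.075,.3,10)
"
```

```text
t 9.55 pos [0.4454 0.3473 0.2611] ty heading -20.40 tilt 0.029199164840585927 grip 60.03301094341884
shift mm [-211.8574  211.6863  -38.8487] yaw -0.5305117584262976 q [-1.0131 -0.9569]
```

>>> {"op": "move_arm", "data": {
  "motion": [
    [60,[-10,10,-39],0],
    [60,[-60,60,-39],-0.18],
    [60,[-100,100,-39],-0.36],
    [60,[-145,145,-39],-0.53],
    [60,[-185,185,-39],-0.53],
    [60,[-212,212,-39],-0.53],
    [60,[-212,212,-39],-0.53],
    [60,[-212,212,-39],-0.53]
  ]
}}

```text
t: 10.55
tool_pos: [0.5699, 0.0756, 0.2994]
orientation: [-0.001, 0.643, 0.766, -0.001]
contact_force: [0.4, 0.6, 0.4]
gripper_width: 0.703
```

```bash
python3 -c "
from h import *
s,d=shot('wrist','w7'); print(s['joint_vel'].max())
crop('w7',200,0,200,150,4,'c14')
go(.545,.0252,.15,10)
"
```

```text
0.000770537794653574
t 10.60 pos [0.5698 0.0763 0.2995] ty heading 10.07 tilt 0.10058556883787305 grip 59.73468950272838
shift mm [-46.106  -33.157  149.5048] yaw 0.0012640014336405359 q [-0.5417  0.1166]
```

View pics/w7.png

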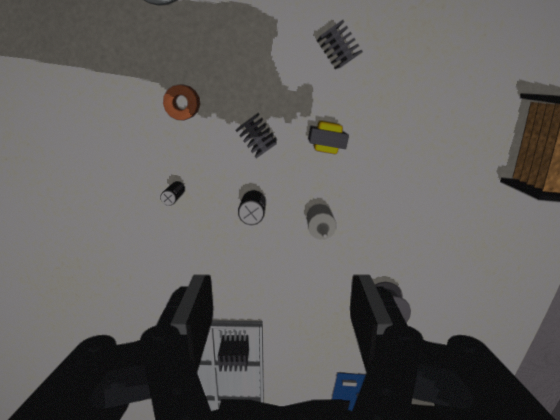

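View pics/c14.png

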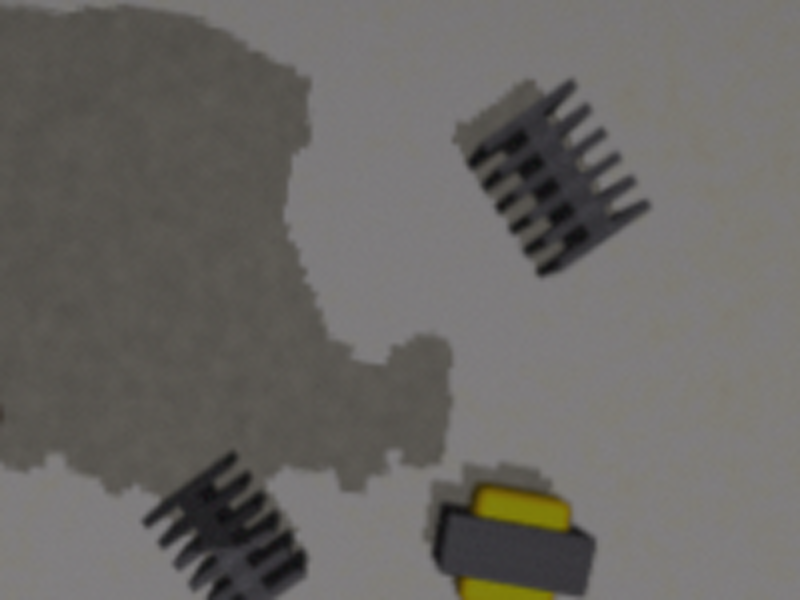

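```bash
python3 -c "
from h import *
crop('w7',225,100,65,65,9,'c15');crop('w7',305,10,65,65,9,'c16')
im=np.hstack([cv2.imread('pics/c15.png'),np.zeros((585,10,3),np.uint8),cv2.imread('pics/c16.png')]);im=cv2.convertScaleAbs(im,alpha=1.6);cv2.imwrite('pics/c17.png',cv2.resize(im,(800,397)))
crop('w7',235,180,40,50,9,'c18')
"
```

```text
(no output)
```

View pics/c17.png

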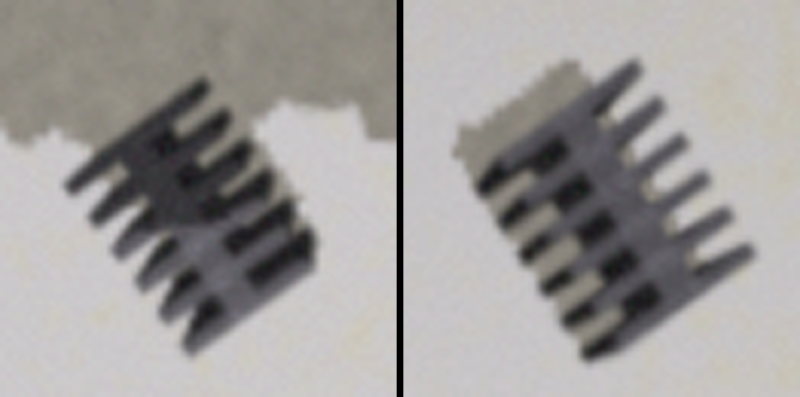

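View pics/c18.png

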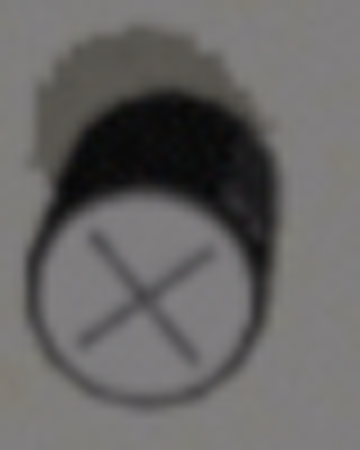

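```bash
cat > m2.py <<'E'
from h import *
s,d,T=load('w7')
k=800/1180*9
A=[(225+u/k,100+v/k) for u,v in [(70,188),(205,82),(315,258),(188,352)]]
B=[(305+(u-403.4)/k,10+v/k) for u,v in [(497,172),(635,65),(752,250),(612,350)]]
for n,P in(("a",A),("b",B)):
    X=onz(d,T,P,.042)[:,:2]
    L=[X[3]-X[0],X[2]-X[1]];S=[X[1]-X[0],X[2]-X[3]]
    print(n,X.mean(0),[ (np.linalg.norm(v),np.degrees(np.arctan2(v[1],v[0]))) for v in L+S])
print("can",onz(d,T,[(235+148/9,180+297/9)],.042))
E
python3 m2.py
```

```text
a [0.5388 0.1063] [(np.float64(0.03367061682571161), np.float64(-45.39932859411393)), (np.float64(0.034097005823493634), np.float64(-48.21779687763142)), (np.float64(0.028585554443561825), np.float64(46.99274139701964)), (np.float64(0.02689617497317059), np.float64(46.32205630342984))]
b [0.6046 0.2076] [(np.float64(0.03275529422712971), np.float64(-44.45952190970386)), (np.float64(0.03355832350025157), np.float64(-44.197794972165006)), (np.float64(0.02654860987695245), np.float64(47.34497658969307)), (np.float64(0.02668875876139219), np.float64(45.612001842810336))]
can [[0.5456 0.0233 0.042 ]]
```

Sink_a is at (0.539,0.106) and sink_b at (0.605,0.2075), both with the long side at about -45°. The can is at (0.5456,0.0235). Can first.

```bash
python3 -c "
from h import *
go(.5455,.0238,.033,-35)
"
```

```text
t 10.60 pos [0.5698 0.0763 0.2995] ty heading 10.07 tilt 0.10058556883787305 grip 59.73468950272838
shift mm [-47.6426 -32.7167 266.5033] yaw 0.7866621648310893 q [-0.5417  0.1166]
```

>>> {"op": "move_arm", "data": {
  "motion": [
    [56,[-35,-25,40],0.18],
    [56,[-47.5,-32.5,80],0.36],
    [56,[-47.5,-32.5,120],0.54],
    [56,[-47.5,-32.5,160],0.72],
    [56,[-47.5,-32.5,190],0.787],
    [56,[-47.5,-32.5,190],0.787]
  ]
}}

```text
t: 11.35
tool_pos: [0.5447, 0.0242, 0.1082]
orientation: [-0.001, 0.887, 0.462, -0.003]
contact_force: [0.4, 0.6, 1.2]
gripper_width: 0.656
```

```bash
python3 -c "
from h import *
shot('wrist','w8')
go(.5455,.0238,.033,-35)
"
```

```text
t 11.40 pos [0.5461 0.0239 0.1098] ty heading -34.92 tilt 0.11576768027479001 grip 56.049903912794036
shift mm [-0.311  -0.3437 76.7974] yaw 0.0014324527399028752 q [-0.5115 -0.3655]
```

View pics/w8.png

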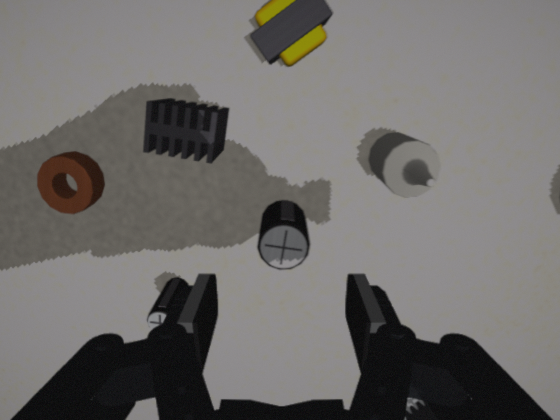

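```bash
python3 -c "
from h import *
s,d,T=load('w8'); print(onz(d,T,[(284,247)],.042), proj(d,T,[[.454,.024,.042],[.454,.024,0]]))
"
```

```text
[[0.5454 0.0228 0.042 ]] [[160.6876 322.367 ]
 [178.4176 287.0342]]
```

>>> {"op": "move_arm", "data": {
  "motion": [
    [56,[0,0,40],0],
    [56,[0,0,68],0],
    [56,[0,0,76],0],
    [56,[0,0,76],0],
    [22,[0,0,76],0],
    [22,[0,0,76],0],
    [22,[0,0,76],0],
    [22,[0,0,76],0],
    [22,[0,0,76],0]
  ],
  "grip_force": 40
}}

```text
t: 12.52
tool_pos: [0.5476, 0.0228, 0.0358]
orientation: [0.0, 0.887, 0.461, 0.001]
contact_force: [-1.0, 0.2, 4.9]
gripper_width: 0.34
```

Gripped. Lifting and checking.

>>> {"op": "move_arm", "data": {
  "motion": [
    [22,[0,0,-30],0],
    [22,[0,0,-70],0],
    [22,[0,0,-100],0],
    [22,[0,0,-100],0]
  ]
}}

```text
t: 13.02
tool_pos: [0.5485, 0.0227, 0.1372]
orientation: [0.001, 0.887, 0.461, 0.003]
contact_force: [0.6, -0.1, -0.2]
gripper_width: 0.336
```

```bash
python3 -c "
from h import *
go(.4854,-.1964,.13,9.3)
"
```

```text
t 13.03 pos [0.5485 0.0227 0.1372] ty heading -35.11 tilt 0.3416644500139161 grip 28.5925592753996
shift mm [-215.6115   74.3558    6.4935] yaw -0.7751383468760997 q [-0.5359 -0.3857]
```

>>> {"op": "move_arm", "data": {
  "motion": [
    [22,[-50,17,0],-0.17],
    [22,[-100,34,0],-0.34],
    [22,[-150,51,0],-0.51],
    [22,[-195,67,0],-0.68],
    [22,[-213,73,0],-0.775],
    [22,[-215,74,0],-0.775],
    [22,[-215,74,0],-0.775],
    [22,[-215,74,0],-0.775]
  ]
}}

```text
t: 14.02
tool_pos: [0.484, -0.1943, 0.134]
orientation: [-0.0, 0.647, 0.763, 0.0]
contact_force: [1.1, 0.8, -0.4]
gripper_width: 0.337
```

```bash
python3 -c "
from h import *
s,d=shot('wrist','w9');go(.4854,-.1964,.041,9.3)
"
```

```text
t 14.07 pos [ 0.484  -0.1945  0.1341] ty heading 9.38 tilt 0.030805339251752446 grip 28.640300246768593
shift mm [-2.1997  1.091  93.074 ] yaw 0.0013745602999424393 q [0.0039 0.7038]
```

View pics/w9.png

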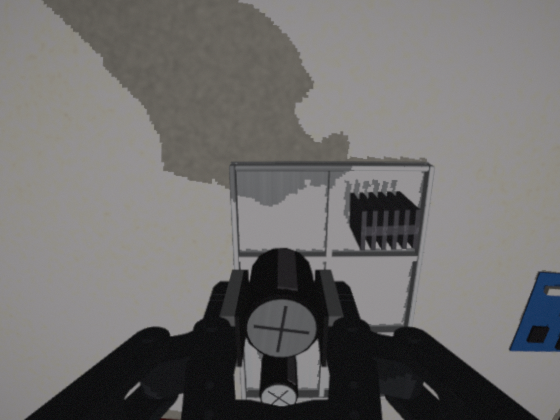

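The can is held upright at (282,328). Checking the tray model against this view.

```bash
cat >> h.py <<'E'
TC=np.array([.530,-.258]);TH=np.radians(9.3)
def tray(x,y,z=0):
    c,s_=np.cos(TH),np.sin(TH); return np.array([TC[0]+c*x-s_*y,TC[1]+s_*x+c*y,z])
def intray(p):
    c,s_=np.cos(TH),np.sin(TH); e=np.array(p)[:2]-TC; return np.array([c*e[0]+s_*e[1],-s_*e[0]+c*e[1]])*1000
E
python3 -c "
from h import *
s,d,T=load('w9')
print(proj(d,T,[tray(-.07,.104,.014),tray(.07,.104,.014),tray(.0,.034,.014),tray(-.034,.068,.004)]))
print(onz(d,T,[(231,164),(432,162)],.014))
"
```

```text
[[228.9915 166.0204]
 [436.7945 166.9989]
 [329.5404 260.9646]
 [282.9025 212.2857]]
[[ 0.4453 -0.1651  0.014 ]
 [ 0.578  -0.1413  0.014 ]]
```

```bash
python3 -c "
from h import *
crop('w9',215,140,230,120,3,'c19')"
```

```text
(no output)
```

View pics/c19.png

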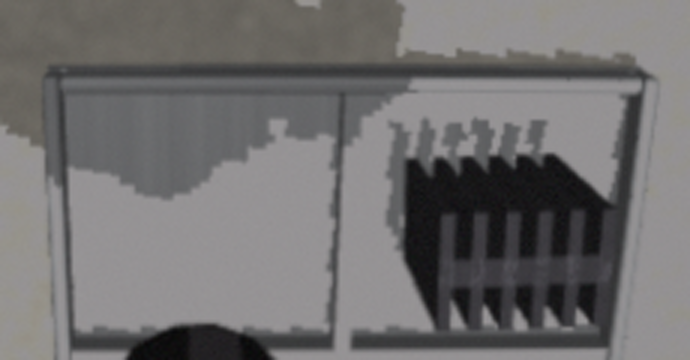

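Agreement within about 3 mm, which is ample. Placing the can.

>>> {"op": "move_arm", "data": {
  "motion": [
    [22,[-0.5,1,45],0],
    [22,[-0.5,1,80],0],
    [22,[-0.5,1,88],0],
    [22,[-0.5,1,92],0],
    [22,[-0.5,1,92],0]
  ]
}}

```text
t: 14.7
tool_pos: [0.4854, -0.1964, 0.0432]
orientation: [0.001, 0.648, 0.762, 0.0]
contact_force: [0.2, -0.6, 0.1]
gripper_width: 0.338
```

>>> {"op": "move_arm", "data": {
  "motion": [
    [22,[0,0,2],0],
    [22,[0,0,3.5],0],
    [22,[0,0,3.5],0]
  ]
}}

```text
t: 15.08
tool_pos: [0.4852, -0.1964, 0.0398]
orientation: [0.001, 0.648, 0.762, 0.0]
contact_force: [-0.5, 1.0, 5.7]
gripper_width: 0.336
```

Contact. Release and rise.

>>> {"op": "move_arm", "data": {
  "motion": [
    [36,[0,0,0],0],
    [42,[0,0,0],0],
    [46,[0,0,0],0],
    [46,[0,0,-20],0],
    [46,[0,0,-60],0],
    [46,[0,0,-110],0],
    [56,[0,0,-110],0],
    [56,[0,0,-110],0]
  ]
}}

```text
t: 16.08
tool_pos: [0.4843, -0.1959, 0.1484]
orientation: [-0.0, 0.647, 0.762, 0.0]
contact_force: [-0.3, -0.2, -0.1]
gripper_width: 0.656
```

```bash
python3 -c "
from h import *
s,d=shot('wrist','w10');go(.539,.106,.15,-45.5)
"
```

```text
t 16.12 pos [ 0.4839 -0.1958  0.1478] ty heading 9.29 tilt 0.10777778849791396 grip 55.944680849949194
shift mm [288.9478 103.1006  -2.0905] yaw 0.9562779110371615 q [-0.0106  0.6984]
```

View pics/w10.png

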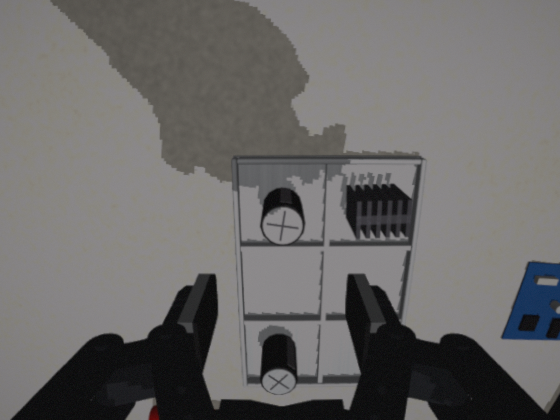

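The can stands in its cell ((282,215), base centred). On to sink_a.

>>> {"op": "move_arm", "data": {
  "motion": [
    [60,[50,18,0],0.17],
    [60,[105,37,0],0.35],
    [60,[160,57,0],0.53],
    [60,[215,77,0],0.71],
    [60,[265,95,10],0.89],
    [60,[285,102,30],0.956],
    [60,[289,103,40],0.956],
    [60,[289,103,40],0.956]
  ]
}}

```text
t: 17.12
tool_pos: [0.5386, 0.1041, 0.1074]
orientation: [0.0, 0.926, 0.379, -0.002]
contact_force: [-0.3, -0.2, 0.8]
gripper_width: 0.706
```

```bash
python3 -c "
from h import *
s,d=shot('wrist','w11');go(.539,.106,.033,-45.5);crop('w11',180,150,200,150,4,'c20')
"
```

```text
t 17.18 pos [0.5393 0.1036 0.1083] ty heading -45.58 tilt 0.11049601334048458 grip 59.691339167532625
shift mm [ 1.6078 -1.8975 75.2625] yaw -0.0013643335511696053 q [-0.674  -0.6799]
```

View pics/c20.png

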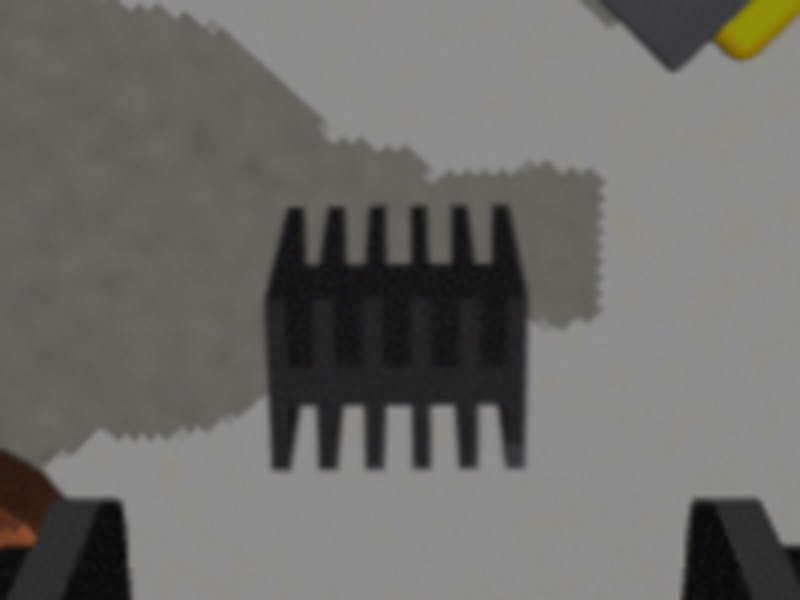

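```bash
python3 -c "
from h import *
s,d,T=load('w11');X=onz(d,T,[(180+u/4,150+v/4) for u,v in [(267,298),(525,298),(522,467),(272,467)]],.042);print(X,X.mean(0))
c=X.mean(0);go(c[0],c[1],.033,-45.5)
"
```

```text
[[0.5348 0.1265 0.042 ]
 [0.5593 0.1016 0.042 ]
 [0.5412 0.0834 0.042 ]
 [0.5164 0.1086 0.042 ]] [0.5379 0.105  0.042 ]
t 17.18 pos [0.5393 0.1036 0.1083] ty heading -45.58 tilt 0.11049601334048458 grip 59.691339167532625
shift mm [ 0.158  -1.9405 75.2653] yaw -0.0013643335511696053 q [-0.674  -0.6799]
```

>>> {"op": "move_arm", "data": {
  "motion": [
    [60,[0,-2,40],0],
    [60,[0,-2,66],0],
    [60,[0,-2,74],0],
    [60,[0,-2,74],0],
    [28,[0,-2,74],0],
    [28,[0,-2,74],0],
    [28,[0,-2,74],0],
    [28,[0,-2,74],0],
    [28,[0,-2,74],0]
  ]
}}

```text
t: 18.3
tool_pos: [0.5393, 0.1071, 0.0362]
orientation: [0.0, 0.926, 0.379, 0.001]
contact_force: [-1.3, -0.3, 6.7]
gripper_width: 0.415
```

>>> {"op": "move_arm", "data": {
  "motion": [
    [28,[0,0,-30],0],
    [28,[0,0,-70],0],
    [28,[0,0,-105],0],
    [28,[0,0,-105],0]
  ]
}}

```text
t: 18.8
tool_pos: [0.54, 0.1076, 0.1427]
orientation: [-0.0, 0.925, 0.379, 0.003]
contact_force: [0.3, -0.1, -0.6]
gripper_width: 0.419
```

```bash
sed -i 's/TC=.*;TH/TC=np.array([.530,-.2565]);TH/' h.py; python3 -c "
from h import *
p=tray(.034,-.068); print(p,tray(.034,0)); go(p[0],p[1],.14,9.3)
"
```

```text
[ 0.5745 -0.3181  0.    ] [ 0.5636 -0.251   0.    ]
t 18.80 pos [0.54   0.1076 0.1427] ty heading -45.48 tilt 0.34396677281975807 grip 35.60241670829906
shift mm [-273.8807  327.7021    1.8434] yaw -0.9560906116943425 q [-0.7127 -0.7116]
```

>>> {"op": "move_arm", "data": {
  "motion": [
    [28,[-30,36,0],-0.12],
    [28,[-66,79,0],-0.27],
    [28,[-102,122,0],-0.42],
    [28,[-138,165,0],-0.57],
    [28,[-174,208,0],-0.72],
    [28,[-210,251,0],-0.87],
    [28,[-246,294,0],-0.956],
    [28,[-268,321,0],-0.956],
    [28,[-274,328,0],-0.956],
    [28,[-274,328,0],-0.956]
  ]
}}

```text
t: 20.05
tool_pos: [0.5723, -0.3183, 0.1387]
orientation: [-0.001, 0.648, 0.762, 0.0]
contact_force: [0.5, 0.6, -0.9]
gripper_width: 0.413
```

```bash
python3 -c "
from h import *
s,d=shot('wrist','w12')
p=tray(.034,-.068);go(p[0],p[1],.042,9.3)
"
```

```text
t 20.10 pos [ 0.5727 -0.3171  0.1389] ty heading 9.36 tilt 0.12514504450025765 grip 35.17319628369393
shift mm [-1.4897  1.702  96.9236] yaw 0.0009695034853068968 q [0.1983 0.8338]
```

View pics/w12.png

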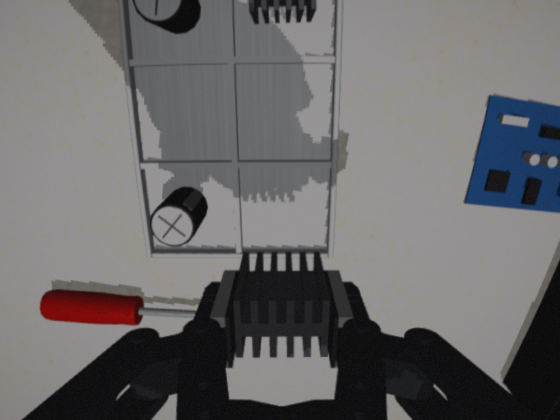

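The sink is held square. I'll check the tray estimate on the divider crossings (235,161), (235,61) and the bottom corners.

```bash
python3 -c "
from h import *
s,d,T=load('w12')
for p,e in zip(onz(d,T,[(235,161),(235,61),(150,256),(334,256),(334,160),(138,161)],.014),[(0,-34),(0,34),(-70,-104),(70,-104),(68,-34),(-68,-34)]): print(intray(p),e)
"
```

```text
[  0.3548 -31.4541] (0, -34)
[ 2.598  32.4373] (0, 34)
[ -66.5606 -102.6358] (-70, -104)
[  70.4861 -102.2873] (70, -104)
[ 67.2065 -30.7984] (68, -34)
[-66.5092 -30.9144] (-68, -34)
```

>>> {"op": "move_arm", "data": {
  "motion": [
    [28,[0,1,45],0],
    [28,[0,1,80],0],
    [28,[0,1,92],0],
    [28,[0,1,96],0],
    [28,[0,1,99],0],
    [28,[0,1,99],0]
  ]
}}

```text
t: 20.85
tool_pos: [0.5744, -0.319, 0.0418]
orientation: [0.001, 0.648, 0.762, 0.0]
contact_force: [-1.0, 0.9, 0.1]
gripper_width: 0.413
```

>>> {"op": "move_arm", "data": {
  "motion": [
    [28,[1,0,1.5],0],
    [28,[1,0,3],0],
    [28,[1,0,3],0]
  ]
}}

```text
t: 21.22
tool_pos: [0.5742, -0.3183, 0.0402]
orientation: [0.001, 0.648, 0.762, 0.001]
contact_force: [-2.2, 1.8, 13.0]
gripper_width: 0.416
```

>>> {"op": "move_arm", "data": {
  "motion": [
    [40,[0,0,-1],0],
    [46,[0,0,-1],0],
    [50,[0,0,-1],0],
    [50,[0,0,-20],0],
    [50,[0,0,-60],0],
    [50,[0,0,-110],0],
    [60,[0,0,-120],0],
    [60,[0,0,-120],0]
  ]
}}

```text
t: 22.22
tool_pos: [0.5741, -0.318, 0.1593]
orientation: [0.001, 0.648, 0.762, 0.0]
contact_force: [-0.4, -0.4, -0.4]
gripper_width: 0.701
```

```bash
python3 -c "
from h import *
s,d=shot('wrist','w13');go(.605,.2065,.16,-44.5)
"
```

```text
t 22.27 pos [ 0.5734 -0.3175  0.1577] ty heading 9.29 tilt 0.024588767926793497 grip 59.97054239868714
shift mm [512.0196 115.7822  -2.0424] yaw 0.9387568253739952 q [0.1896 0.8263]
```

View pics/w13.png

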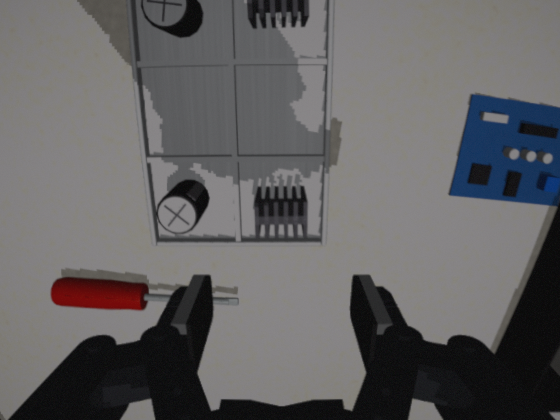

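Sink_a stands square in its cell ((280,205)). Now sink_b.

>>> {"op": "move_arm", "data": {
  "motion": [
    [60,[50,12,0],0.12],
    [60,[110,25,0],0.27],
    [60,[170,39,0],0.42],
    [60,[230,52,0],0.57],
    [60,[290,66,0],0.72],
    [60,[350,80,0],0.87],
    [60,[410,93,0],0.939],
    [60,[470,107,0],0.939],
    [60,[505,115,20],0.939],
    [60,[512,116,45],0.939],
    [60,[512,116,48],0.939],
    [60,[512,116,48],0.939]
  ]
}}

```text
t: 23.78
tool_pos: [0.6054, 0.2047, 0.1093]
orientation: [0.0, 0.923, 0.386, -0.001]
contact_force: [-1.2, -0.1, -0.3]
gripper_width: 0.704
```

```bash
python3 -c "
from h import *
s,d=shot('wrist','w14');go(.605,.2065,.033,-44.5);crop('w14',180,150,200,150,4,'c21')
"
```

```text
t 23.82 pos [0.606  0.2047 0.1101] ty heading -44.63 tilt 0.045126644372881226 grip 59.844669220128864
shift mm [ 0.6297 -2.0244 77.1035] yaw -0.0023390672757109677 q [-0.7548 -0.8089]
```

View pics/c21.png

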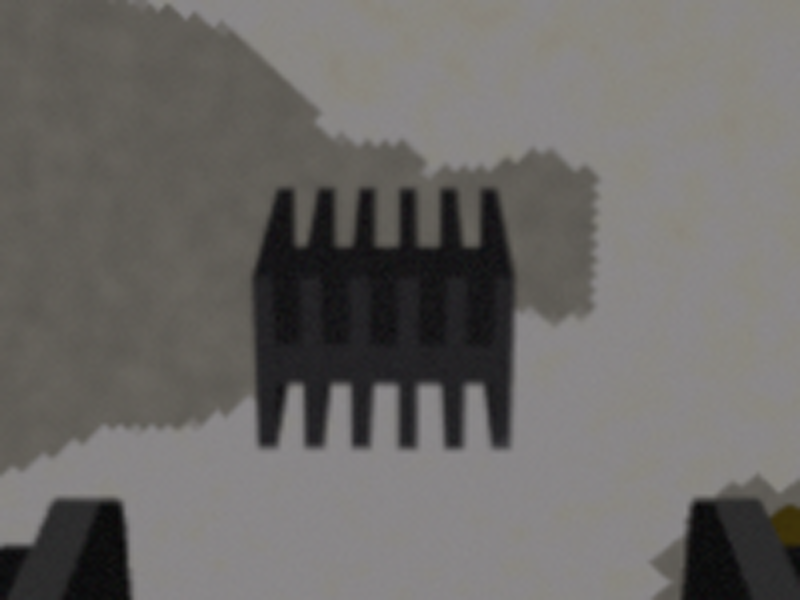

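```bash
python3 -c "
from h import *
s,d,T=load('w14');X=onz(d,T,[(180+u/4,150+v/4) for u,v in [(253,275),(515,275),(510,447),(258,447)]],.042);print(X.mean(0))
c=X.mean(0);go(c[0],c[1],.033,-44.5)
"
```

```text
[0.6053 0.2085 0.042 ]
t 23.82 pos [0.606  0.2047 0.1101] ty heading -44.63 tilt 0.045126644372881226 grip 59.844669220128864
shift mm [ 2.2808 -3.2068 77.1022] yaw -0.0023390672757109677 q [-0.7548 -0.8089]
```

>>> {"op": "move_arm", "data": {
  "motion": [
    [60,[2.5,-3,40],0],
    [60,[2.5,-3,66],0],
    [60,[2.5,-3,76],0],
    [60,[2.5,-3,76],0],
    [28,[2.5,-3,76],0],
    [28,[2.5,-3,76],0],
    [28,[2.5,-3,76],0],
    [28,[2.5,-3,76],0],
    [28,[2.5,-3,76],0]
  ]
}}

```text
t: 24.95
tool_pos: [0.6063, 0.2103, 0.0354]
orientation: [0.0, 0.922, 0.386, 0.001]
contact_force: [-0.4, -0.3, 6.6]
gripper_width: 0.415
```

>>> {"op": "move_arm", "data": {
  "motion": [
    [28,[0,0,-30],0],
    [28,[0,0,-70],0],
    [28,[0,0,-105],0],
    [28,[0,0,-105],0]
  ]
}}

```text
t: 25.45
tool_pos: [0.6069, 0.2107, 0.1421]
orientation: [-0.0, 0.922, 0.387, 0.003]
contact_force: [-0.2, 0.9, 0.2]
gripper_width: 0.414
```

```bash
python3 -c "
from h import *
p=tray(.034,-.0); go(p[0],p[1],.14,9.3)
"
```

```text
t 25.45 pos [0.6069 0.2107 0.1421] ty heading -44.51 tilt 0.3450384759117233 grip 35.16304297581783
shift mm [-359.6315  292.7202    0.6051] yaw -0.9392190378392263 q [-0.7791 -0.8316]
```

>>> {"op": "move_arm", "data": {
  "motion": [
    [28,[-36,29,0],-0.12],
    [28,[-76,62,0],-0.27],
    [28,[-116,94,0],-0.42],
    [28,[-156,127,0],-0.57],
    [28,[-196,160,0],-0.72],
    [28,[-236,192,0],-0.87],
    [28,[-276,225,0],-0.939],
    [28,[-316,257,0],-0.939],
    [28,[-348,283,0],-0.939],
    [28,[-359.5,292.5,0],-0.939],
    [28,[-359.5,292.5,0],-0.939]
  ]
}}

```text
t: 26.82
tool_pos: [0.5611, -0.2513, 0.138]
orientation: [-0.001, 0.648, 0.762, -0.0]
contact_force: [0.1, 0.5, -0.7]
gripper_width: 0.416
```

```bash
python3 -c "
from h import *
s,d=shot('wrist','w15')
p=tray(.034,0);go(p[0],p[1],.042,9.3)
"
```

```text
t 26.88 pos [ 0.5616 -0.2497  0.1381] ty heading 9.34 tilt 0.10695866580042623 grip 35.05061848443277
shift mm [-1.7448  1.7341 96.0468] yaw 0.0006177062599634954 q [0.1003 0.7396]
```

View pics/w15.png

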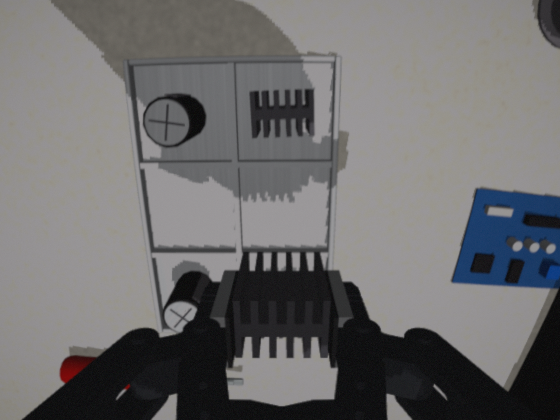

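>>> {"op": "move_arm", "data": {
  "motion": [
    [28,[-0.5,1.5,45],0],
    [28,[-0.5,1.5,80],0],
    [28,[-0.5,1.5,92],0],
    [28,[-0.5,1.5,96],0],
    [28,[-0.5,1.5,99.5],0],
    [28,[-0.5,1.5,99.5],0]
  ]
}}

```text
t: 27.62
tool_pos: [0.5638, -0.2517, 0.0402]
orientation: [0.001, 0.648, 0.762, 0.0]
contact_force: [-0.1, -0.4, 0.4]
gripper_width: 0.416
```

>>> {"op": "move_arm", "data": {
  "motion": [
    [28,[0,0,1.5],0],
    [28,[0,0,2],0],
    [28,[0,0,2],0]
  ]
}}

```text
t: 28.0
tool_pos: [0.5639, -0.2519, 0.0394]
orientation: [0.001, 0.648, 0.762, 0.001]
contact_force: [-3.0, 1.7, 9.9]
gripper_width: 0.417
```

Contact. Release and rise.

>>> {"op": "move_arm", "data": {
  "motion": [
    [40,[0,0,-0.5],0],
    [46,[0,0,-0.5],0],
    [50,[0,0,-0.5],0],
    [50,[0,0,-20],0],
    [50,[0,0,-60],0],
    [50,[-30,0,-110],0],
    [50,[-70,0,-160],0],
    [50,[-100,0,-200],0],
    [50,[-100,0,-220],0],
    [50,[-100,0,-220],0]
  ]
}}

```text
t: 29.25
tool_pos: [0.5799, -0.3498, 0.2592]
orientation: [0.001, 0.647, 0.762, 0.001]
contact_force: [0.1, 1.2, -0.6]
gripper_width: 0.586
```

```bash
python3 -c "
from h import *
s,d=shot('wrist','w16');print(s['t'],s['tool_pos']);crop('w16',170,20,200,220,3,'c22')
shot('scene','sc16');crop('sc16',175,140,320,220,2.5,'c23'); shot('side','sd16');crop('sd16',150,120,270,230,2.6,'c24')
"
```

```text
29.25 [ 0.5799 -0.3498  0.2592]
```

View pics/w16.png

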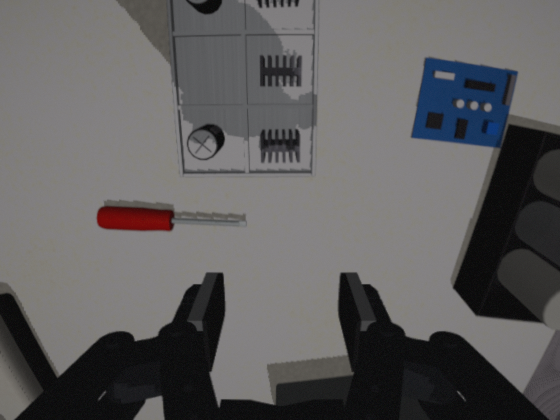

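View pics/c22.png

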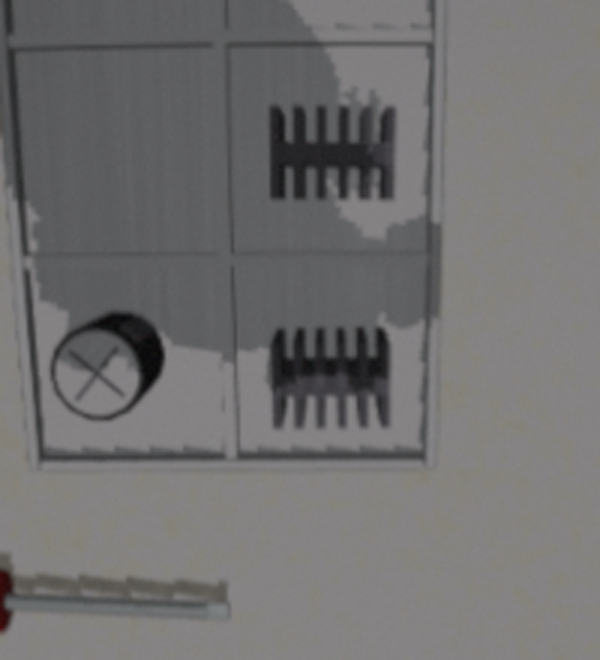

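View pics/c23.png

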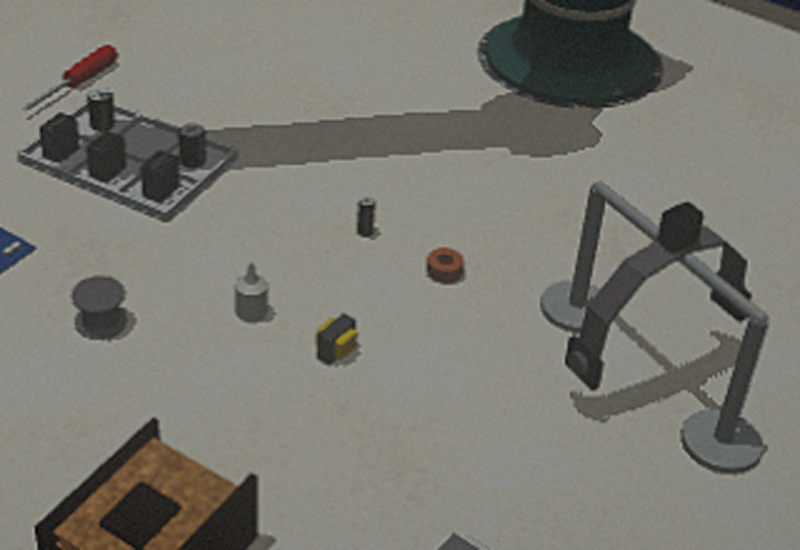

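View pics/c24.png

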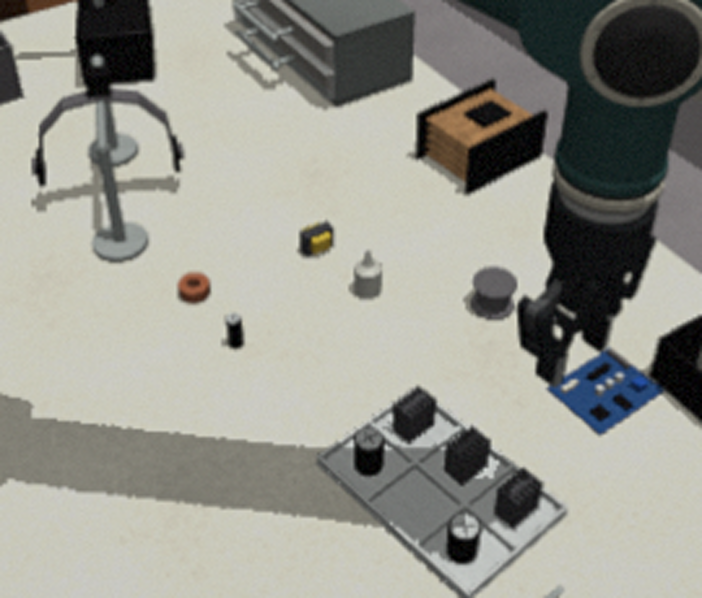

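All parts appear in place. One numeric check of the tops, then hand in.

```bash
python3 -c "
from h import *
s,d,T=load('w16')
f=lambda u,v:(170+u/3,20+v/3)
print('mid sink',intray(onz(d,T,[f(332,152)],.042)[0]),'end sink',intray(onz(d,T,[f(331,383)],.042)[0]),'can_laid',intray(onz(d,T,[f(97,374)],.042)[0]))
s,d,T=load('w10');print('can_a',intray(onz(d,T,[(284,224)],.042)[0]))
o=r.observe();print(o['t'],np.abs(o['joint_vel']).max(),o['contact_force'])
print(r.hand_in())
"
```

```text
mid sink [34.2227 -2.6015] end sink [ 33.8774 -70.0132] can_laid [-37.9041 -66.9221]
can_a [-33.5634  64.9551]
29.4 0.011574863010772665 [-0.2195  0.1013 -1.2031]
the job is handed in; nothing more can be done
None
```

I finished all four moves and handed the job in at about 29 s; the hand-in reports no verdict. The headband hangs over the rail. Can_a is in the free end cell of the capacitors' row, and sink_a and sink_b are in the end and middle cells of the heatsinks' row.

- **Placed parts:** in the last wrist views all three measured within about 3 mm of their cell centres, against the 15 mm allowed. They looked upright, and the heatsinks looked square to the tray.
- **Headband:** in the final scene and side views it hangs level at about the middle of the bar. I judged this by eye and did not measure the final distances.
- **Bystanders and laid parts:** none looked disturbed in the final views. Can_laid was about 3 mm from where I first measured it, which is within my measurement error. I did not re-measure the bystanders or sink_laid.
- **Disagreement between checks:** my tray position from different views varied by 2–3 mm, up to 5 mm for one divider. That is inside the tolerance, so I left it.

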